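# Load a glass disc into the slide-jaw holder with the lifter

## Robot

A 6-joint arm with a two-finger parallel gripper is mounted at the origin on the work surface. World frame = base frame: x ahead of the robot, y to its left, z up, the work surface at z = 0. Lengths are in m, angles in rad, forces in N, time in s.
With the tool pointing down it reaches from about 0.4 to 0.825 m from the base axis. Payload 7 kg.
Tool frame: the origin (TCP) lies on the centre line of the jaws, within the pads' length; the fingertips stand env.tip_extent ahead of it and the grasp point (between the pads) lies 11 mm behind it (env.tip_extent is the distance from the TCP to the fingertips, in m); z points along the fingers, y is the line along which they close (so a half turn about z gives the same grasp; the last joint's range is limited). The gripper opens to 88 mm and grips with 3 to 60 N. Pads are 19 mm wide; open, the fingers measure 130 mm over their backs; the gripper's body (78 mm by 193 mm) begins 47 mm behind the grasp point.
Start: joints at [1.568, 0.359, 0.012, 0, -1.224, -0.288], TCP at [0.194, 0.647, 0.235] pointing down, gripper open.
Joint ranges: [-3.07, 3.07], [-1.43, 2.12], [-1.02, 1.25], [-3.03, 1.67], [-3.05, -0], [-3.03, 3.03]. Speed limits (rad/s): [2.39, 2.39, 3.01, 3.14, 3.14, 3.14].

## Interface

Orientations are given as [roll, pitch, yaw] about the fixed x, y, z axes, in that order (R = Rz(yaw) Ry(pitch) Rx(roll)).
In Python, from rig import state, viewer, ticket, spotter, env gives the robot as it stands. The module is installed in compiled form; this text tells all that it offers.
- The arm moves only by the tool jog_arm, never from a script. Its argument "steps" is a list of rows, each a list of 5 numbers: the closure in counts, from 0 (fully open) to 255 (shut), then the shift along the tool's x, y, z in mm, then the turn about the tool's z in degrees. In form: [[claw, dx, dy, dz, roll], ...]. A call has 1 to 10 rows; each row is the pose to reach, as a shift and turn from the pose commanded when the call began, along the tool's axes at that moment; what a row does not reach only later rows make up. A row lasts 1/8 s, in which the tool goes at most 62.5 mm and 10.7 degrees, less where a joint would pass 70% of its speed; a pose out of reach is approached as far as the arm can. A call with a gripper value outside its range is refused whole. The fingers move at their own pace and stop on an object; "squeeze" is the grip in N (left out, the last holds). Time passes only in rows, so rows that repeat a pose let the fingers close. It gives the time, the measured TCP pose, the force, the opening and the grip force at its end, in the units of the state.
- state(): the state, without advancing time (a new reading comes with each control period).
- viewer.read_camera(name): name is "side" or "top"; returns (picture, depth): 420x560x3 uint8, blue, green, red; 420x560 float32, m along the optical axis (not along the pixel's ray), 0 where there is no reading.
- viewer.camera_params(name): a dict with "camera_matrix" (3x3 intrinsics, pixels), "dist" ([k1, k2, p1, p2, k3] as OpenCV has them; the pictures are not rectified), "xyz" and "orientation" of the camera in the world. Camera axes: x right, y down, z forward; pixel columns grow to the right and rows downward; lengths in m; the calibration is good to about 2 mm. A picture is of the moment at which its call begins. camera_params takes no time and is no camera call.
- ticket.finish_job(): hands the job in; it is judged then, once.
Trained networks look in the newest picture that a camera, given by its name, has taken for a name from the list of things; names that differ only in an ending like _2 or _b are one class to them, and where a whole thing is asked for, a point or a joint stands for the part that bears it (a point fixed in the world has none). Each returns a list of dicts, best first, with "confidence" (0 to 1); they miss things now and then, are a little off and sometimes report something else, mostly with a low value. They report only what shows in the picture. A call takes as long as a camera call. They do not tell look-alikes from the thing itself.
- spotter.find_in(thing, camera): "centre" ([row, column] as shares, 0 to 1, of the picture: columns of its width, rows of its height, amid what is visible of it).
- spotter.silhouettes(thing, camera): "mask" (420x560 bool, what is visible of it) and "centre" ([row, column] as shares, 0 to 1, of the picture: columns of its width, rows of its height, amid what is visible of it).
The state is a dict: "time": time; "joints": joint angles; "joint_vel": joint speeds; "tau": joint torques, N m; "tool_pos": TCP position; "tcp_rot": TCP orientation; "wrist_force": force on the tool from outside, world axes, zero at the start; "ft_torque": the same for the moment, N m; "gripper_width": finger opening in m; "grip_force": force on a finger pad.
Only numpy, scipy, OpenCV 4.12 (cv2) and the standard library are available. Lean on these libraries where they do the work, as an engineer would, in place of code of your own. Each camera call takes 0.05 s, during which the arm holds its last target. There are 200 camera calls.

## Task

Pick up the lifter by its wooden handle and carry the glass disc lying on its steel tongue, kept level and untouched by the gripper, to the holder, whose seat is set somewhat differently each time. With the disc still on the tongue and above the holder's front lips, push the stiff sliding jaw gently but firmly back to its stop with the disc's edge, then lower the tongue through the slot so that the disc lies flat in its seat between lips and jaw. Draw the lifter out, lay it flat on the bench clear of the holder and let go; knock nothing over and leave the bystanders where they are.

Things in the scene. Friction and masses are not known exactly. Their poses are not given: they have to be found in the camera images.
- disc: Loose frosted glass disc, 60 mm across, 8 mm thick, about 56 g (varies). Origin: centre of its underside; z up. It starts on the lifter's tongue, 0 to 6 mm ahead of the lifter's origin, up to 4 mm to the side (2 to 8 mm clear of the heel); it slides back against the heel when pushed.
- lifter: Loose lifter, about 0.22 kg, flat on the bench: steel tongue 24 mm wide, 4 mm thick, from 150 mm behind to 22 mm ahead of the origin. On it a steel heel 18 mm wide, 7 mm high, front face 32 mm behind the origin: it pushes the disc's edge. Origin: on the underside, under the disc's place; x forward along the tongue, away from the handle, z up.
- lifter_handle (a point): Middle of the lifter's wooden block handle, where to grasp it from above across its width: 120 mm behind the lifter's origin, 27 mm above its underside. The handle is 60 mm long, 26 mm wide, from 4 to 42 mm above the underside. The load hangs ahead of the grasp: grip firmly, 60 N or more.
- jig: Holder fixed to the bench. Origin: at bench level under the middle seat position; x runs from its open entry side (facing the robot within 0.35 rad) to the jaw. Two aluminium rails, 17 to 45 mm either side of the centre line, 49 mm before to 49 mm beyond the origin, tops 40 mm above the bench. Slot of 34 mm between them, open above and at the entry, over an 8 mm base plate.
- seat (a point): Middle seat position at rail-top height, 40 mm above the bench, where the disc's underside finally rests. The head that forms the seat (two front lips, sliding jaw, stop) is clamped on the rails up to 10 mm before or beyond this point along the holder's x, anew each time and not measured: find it by feel, the jaw's stop being its datum.
- lips (a point): Point midway between the two front lips' tops for the middle head position: 23 mm before the seat, 45 mm above the bench. The lips rise 5 mm above the rails, 2.5 mm clear of a disc centred in the head's seat; the disc must come in above them and then be lowered. The tongue goes on down the slot beneath the disc, its top below 40 mm, and is drawn out backwards.
- jaw_way (a point): Point on the jaw's path, 40 mm beyond the middle seat position, 52 mm above the bench. Sliding V jaw: black pads 42 degrees either side, 41 to 64 mm above the bench; starts 10 to 20 mm short of its stop, stays where left. Drag 5 N, then a rigid stop: 9 to 11 N tells it is home; keep below 18 N. A disc pressed home is then 2 mm beyond the head's seat centre: back it off so far on the tongue.
- tumbler: Bystander: glass tumbler 66 mm across, 85 mm high. Origin under its centre.
- wheel: Bystander: grey grinding wheel lying flat, 60 mm across, 12 mm thick, with a 16 mm bore. Origin under its centre.
- jar: Bystander: closed jar 60 mm across, 75 mm high. Origin under its centre.
- bowl: Bystander: frosted glass bowl 90 mm across, 45 mm high. Origin under its centre.
- puck: Bystander: brass weight 44 mm across with a knob, 34 mm high. Origin under its centre.
- brush: Bystander: brush lying flat at the right side of the bench.
- driver: Bystander: screwdriver lying flat at the left side of the bench.
There are look-alikes about, which are no part of the job. What is shaped like the jig but blue is not meant.

How it is judged:
On the way, in this order (a step that is already met when the one before it is completed fails the run):
1. the disc is carried on the lifter, off the bench and level (height (world z) of disc above 0.03 m and height (world z) of lifter above 0.025 m and horizontal distance between disc and lifter below 0.02 m and angle between disc's own z axis and vertical below 0.2 rad and contact force between disc and lifter above 0.1 N), for 0.3 s.
2. on the lifter and above the lips, the disc is pressed on with over 7 N, more than the jaw's drag: the jaw is at its stop (contact force between disc and lifter above 7 N and x of disc in the frame of jig between -0.013 and 0.016 m and z of disc in the frame of jig above 0.043 m), for 0.02 s.
At the end, for the whole second after the job is handed in: Disc still and flat on the rails between lips and jaw: within 1.5 mm of rail height, tilt under 0.04 rad, within 4 mm of the centre line and 16 mm of the middle seat; lifter still and flat on the bench (within 4 mm), its origin over 100 mm from the holder's, not touching it (x of disc in the frame of jig between -0.016 and 0.016 m and y of disc in the frame of jig between -0.004 and 0.004 m and z of disc in the frame of jig between 0.0385 and 0.0415 m and angle between disc's own z axis and vertical below 0.04 rad and linear speed of each of disc, lifter below 0.01 m/s and height (world z) of lifter between -0.003 and 0.004 m and angle between lifter's own z axis and vertical below 0.05 rad and contact force between lifter and jig below 0.05 N and horizontal distance between lifter and jig above 0.1 m).
It fails at once if the lifter presses the disc with more than 18 N (contact force between disc and lifter above 18 N).
It fails at once if the lifter is forced against the holder with more than 18 N (contact force between lifter and jig above 18 N).
It fails at once if the disc is tilted by more than 0.25 rad (angle between disc's own z axis and vertical above 0.25 rad).
It fails at once if the gripper touches the disc (contact force between disc and the fingers above 0.3 N or contact force between disc and the arm above 0.3 N).
It fails at once if a bystander is moved by more than 20 mm (distance of any of tumbler, wheel, jar, bowl, puck, brush, driver from where it was at the start of the episode above 0.02 m).
It also fails if it takes over 72 s, if anything falls off the work surface, if the arm or the gripper's body presses on something with over 40 N, if the wrist force passes 120 N, or if a joint passes its speed limit or range.

## Working session

There is one attempt and no reset: what is moved stays moved. The work goes in short steps, Python scripts to look and compute and a tool call to move; the robot and the scene stay as the last step left them, time stands still between calls to the robot, and variables do not carry over. Pictures are saved under pics/ and viewed, at most 10 in all, crops included, and the job is handed in when it is done.

Besides the shell and the picture viewer there is one more tool, called after ">>>" by a JSON object that holds its "name" and its "arguments", one argument or row to a line. jog_arm: Moves the arm, as the interface text tells. Its arguments: {"type":"object","properties":{"steps":{"type":"array"},"squeeze":{"type":"number"}},"required":["steps"]}

```bash
mkdir -p pics; cat > h.py <<'E'
import numpy as np, cv2
from scipy.spatial.transform import Rotation as R
from rig import state, viewer, ticket, spotter, env
def cam(n):
    p=viewer.camera_params(n); o=np.array(p["orientation"],float)
    M=o if o.shape==(3,3) else R.from_euler('xyz',o).as_matrix()
    return np.array(p["camera_matrix"],float),np.array(p["dist"],float),np.array(p["xyz"],float),M
def ray(n,uv):
    K,d,t,M=cam(n); q=cv2.undistortPoints(np.array(uv,float).reshape(-1,1,2),K,d)[:,0]
    return t,np.c_[q,np.ones(len(q))]@M.T
def atz(n,uv,z):
    t,r=ray(n,uv); return t+r*((z-t[2])/r[:,2])[:,None]
def cloud(n,dep):
    v,u=np.mgrid[0:420,0:560]; t,r=ray(n,np.c_[u.ravel(),v.ravel()])
    return (t+r*dep.reshape(-1,1)).reshape(420,560,3)
def proj(n,P):
    K,d,t,M=cam(n); return cv2.projectPoints(np.array(P,float).reshape(-1,3),cv2.Rodrigues(M.T)[0],-M.T@t,K,d)[0][:,0]
E
python3 - <<'E'
from h import *
for n in("side","top"):
    im,d=viewer.read_camera(n); cv2.imwrite(f"pics/{n}0.png",im); np.save(f"{n}0.npy",d)
    print(n,{k:np.round(v,3).tolist() for k,v in viewer.camera_params(n).items()})
    for th in("lifter","disc","jig","lifter_handle"):
        print(th,[(round(x["confidence"],2),np.round(np.array(x["centre"])*[420,560]).tolist()) for x in spotter.find_in(th,n)])
print(state(),env.tip_extent)
E
```

```text
side {'camera_matrix': [[479.873, 0.0, 278.748], [0.0, 479.873, 211.998], [0.0, 0.0, 1.0]], 'dist': [-0.012, 0.0, 0.0, 0.0, 0.0], 'xyz': [-0.13, -0.623, 1.004], 'orientation': [-2.39, 0.007, -0.829]}
lifter [(0.86, [189.0, 216.0])]
disc [(0.61, [170.0, 242.0])]
jig [(0.92, [229.0, 169.0]), (0.9, [249.0, 362.0]), (0.62, [365.0, 326.0])]
lifter_handle [(0.6, [188.0, 213.0])]
top {'camera_matrix': [[397.314, 0.0, 278.38], [0.0, 397.314, 208.069], [0.0, 0.0, 1.0]], 'dist': [0.024, 0.0, 0.0, 0.0, 0.0], 'xyz': [0.464, -0.02, 1.11], 'orientation': [-3.1, 0.03, -1.569]}
lifter [(0.86, [211.0, 208.0])]
disc [(0.94, [175.0, 208.0]), (0.32, [108.0, 238.0])]
jig [(0.77, [294.0, 425.0]), (0.63, [286.0, 216.0]), (0.58, [173.0, 377.0]), (0.49, [238.0, 115.0])]
lifter_handle []
{'time': 0.5, 'joints': array([ 1.56811940e+00,  3.58630326e-01,  1.18646181e-02, -3.50706388e-05,
       -1.22412435e+00, -2.88101067e-01]), 'joint_vel': array([-0.00016101,  0.00015597,  0.00105275,  0.00072007, -0.00038446,
       -0.00035085]), 'tau': array([ 9.72383059e-04, -5.81797743e+01,  2.93066382e+01,  6.99705362e+00,
        1.19265297e-02, -3.33657863e-05]), 'tool_pos': array([0.19351941, 0.64660917, 0.23451987]), 'tcp_rot': array([ 3.14149341e+00,  4.99135930e-06, -2.90789913e-01]), 'wrist_force': array([-0.71025853,  0.72901424,  0.39704846]), 'ft_torque': array([0.0524778 , 0.10791111, 0.0496852 ]), 'grip_force': 0.0, 'gripper_width': 0.08780283266214023} 0.008
```

View pics/top0.png

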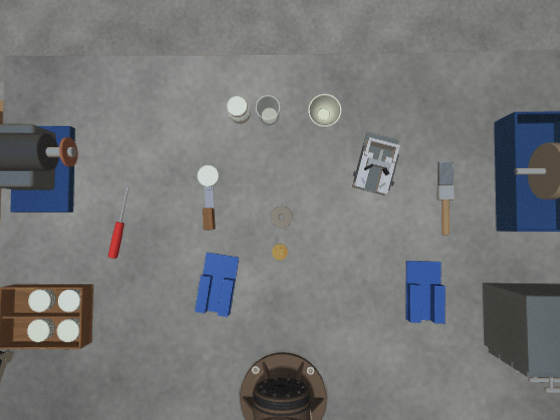

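View pics/side0.png

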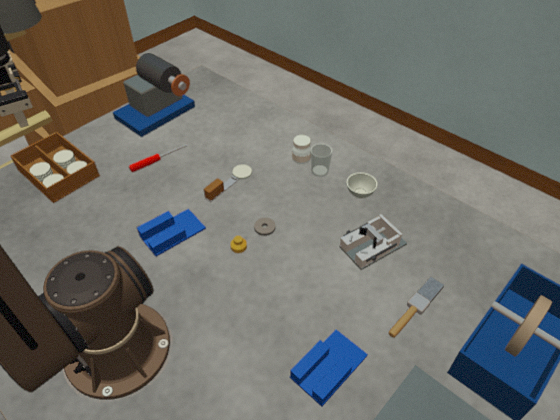

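The top view shows the lifter with disc at (208,176), handle (208,218). The only aluminium jig is at (377,163), with its entry facing the robot (below). The blue look-alikes are at (217,284) and (425,292).

```bash
python3 - <<'E'
from h import *
im=cv2.imread("pics/top0.png"); d=np.load("top0.npy"); C=cloud("top",d); z=C[...,2]
print("bench z",np.round([np.median(z[230:250,330:350]),np.median(z[60:80,100:120])],4))
def box(r0,r1,c0,c1,lo,hi):
    m=np.zeros((420,560),np.uint8); s=z[r0:r1,c0:c1]; m[r0:r1,c0:c1]=(s>lo)&(s<hi); return m
def rect(m,zz):
    v,u=np.nonzero(m); P=atz("top",np.c_[u,v],zz)[:,:2]; r=cv2.minAreaRect((P*1000).astype(np.float32)); return len(u),np.round(P.mean(0),4),np.round(r[0],1),np.round(r[1],1),round(r[2],2)
print("handle",rect(box(200,235,195,222,.025,.05),.042))
print("disc",rect(box(160,190,190,225,.008,.02),.012))
print("rails",rect(box(125,200,345,410,.034,.043),.04))
print("jig all",rect(box(125,200,345,410,.004,.1),.04)); print("baseplate", rect(box(125,200,345,410,.004,.012),.008))
print("hi",rect(box(125,200,345,410,.05,.1),.06))
for n,th,zz in(("top","disc",.012),("top","lifter",.03)):
  for s in spotter.silhouettes(th,n)[:1]: print(th,rect(s["mask"],zz))
a=cv2.resize(im[120:205,335:420],(500,500),interpolation=cv2.INTER_CUBIC)
b=cv2.resize(im[160:235,175:240],None,fx=4.6,fy=6.66*500/499.5,interpolation=cv2.INTER_CUBIC)
b=cv2.resize(im[160:240,180:227],(294,500),interpolation=cv2.INTER_CUBIC)
cv2.imwrite("pics/c1.png",np.hstack([a,b]))
print(np.round(z[130:196:5,350:404:4]*1000).astype(int))
E
```

```text
bench z [0.0013 0.0009]
handle (230, array([0.4787, 0.2015]), array([478.9, 201.9]), array([59.7, 28.9]), 5.74)
disc (371, array([0.5977, 0.2091]), array([594.3, 208.7]), array([56.2, 64.4]), 89.99)
rails (668, array([ 0.6058, -0.2464]), array([ 615.9, -253.1]), array([110. , 131.5]), 70.93)
jig all (2358, array([ 0.6278, -0.2525]), array([ 632.3, -253.2]), array([170.3, 200.1]), 89.77)
baseplate (832, array([ 0.6407, -0.2593]), array([ 637.3, -260.2]), array([175.4, 206.1]), 89.77)
hi (475, array([ 0.6461, -0.258 ]), array([ 643.4, -256.1]), array([83.5, 88.7]), 74.87)
disc (341, array([0.5997, 0.2088]), array([598.5, 208.7]), array([56., 56.]), 89.92)
lifter (436, array([0.5048, 0.202 ]), array([508.5, 202.7]), array([115.2,  30.2]), 0.52)
[[ 1  0  0  2  0  0  2 -2  3  5  0  0  1  1]
 [-4  1  0  0  8 12 13  9  1  1  0  0  4  5]
 [-1  3  2 -1 23 54 59 57 60 11  7  9  8 -3]
 [ 0 -1  2  7 47 10 13 24 35 46 59 60 59  4]
 [ 1  0  4 45 56  9  6 11 61  7  5 46  0  1]
 [-2  0  3 42 42 44  9  8 58  7 13 57 42 -1]
 [ 1 -2  0 41 41 63 64 66 10 45 42 56  1  2]
 [-2  0 39 42 59 64 42 56 65 68 62 38  4  4]
 [ 4  2 39 41 41  8  8  9 46 65 42 46  4  3]
 [ 5 39 42 45 42 13  6  6 41 53 40  3  2 -1]
 [ 0 42 41 44 42 13  8 17 38 43 42 -2  0 -2]
 [ 2 39 39 40  9 10 11 40 48 41 44  4 -1 -3]
 [ 2  1  0  4  9 13  9 41 45 41  1  0  2  3]
 [ 0  1  3  2  2  3 -1 -1  1 -1  0  2  2  1]]
```

View pics/c1.png

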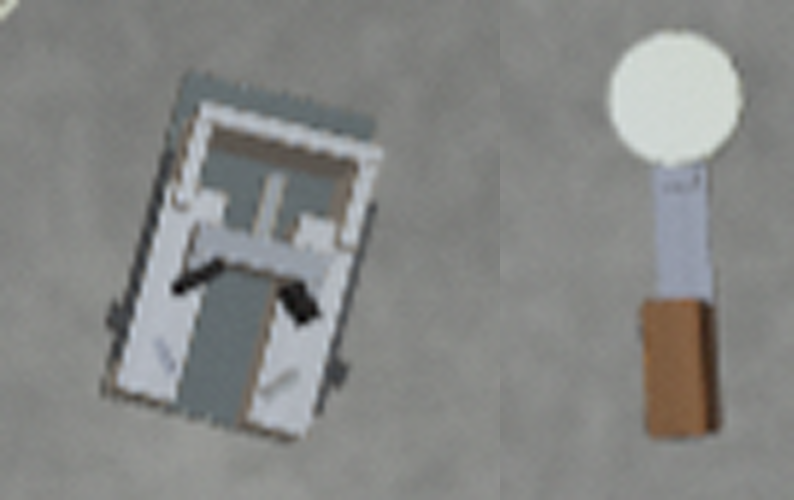

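```bash
cat > fit.py <<'E'
from h import *
from scipy.optimize import differential_evolution
def grid(x0,x1,y0,y1,z,s=2):
    x,y=np.meshgrid(np.arange(x0,x1+.1,s),np.arange(y0,y1+.1,s)); return np.c_[x.ravel(),y.ravel(),0*x.ravel()+z]/1000
def fit(items,b):
    def cost(p,det=False):
        c,s=np.cos(p[2]),np.sin(p[2]); out=[]
        for n,F,P,N in items:
            for Q,sg in((P,1),(N,-1)):
                W=np.c_[p[0]+c*Q[:,0]-s*Q[:,1],p[1]+s*Q[:,0]+c*Q[:,1],Q[:,2]]
                uv=proj(n,W).astype(np.float32)
                out.append(sg*cv2.remap(F,uv[:,0],uv[:,1],cv2.INTER_LINEAR).mean())
        return -sum(out)
    r=differential_evolution(cost,b,popsize=12,maxiter=60,seed=0,tol=1e-5); return np.round(r.x,4),round(r.fun,3),len(items)
E
python3 - <<'E'
from fit import *
D={}
for n in("top","side"):
    im=cv2.imread(f"pics/{n}0.png").astype(np.float32); C=cloud(n,np.load(f"{n}0.npy")); D[n]=(im,C[...,2].astype(np.float32))
g=lambda z,h:np.exp(-((z-h)/.008)**2).astype(np.float32)
P=np.r_[grid(-49,-12,18,44,40),grid(-49,-12,-44,-18,40)]
N=np.r_[grid(-49,-12,-15,15,40),grid(-49,20,47,53,40),grid(-49,20,-53,-47,40),grid(-56,-51,-45,45,40)]
J={n:(n,g(D[n][1],.04),P,N) for n in D}
bj=[(.58,.68),(-.30,-.21),(-.4,.1)]
for k in(["top"],["side"],["top","side"]): print("jig",k,fit([J[x] for x in k],bj))
P=grid(-150,-90,-12,12,42); N=np.r_[grid(-158,-82,15,21,42),grid(-158,-82,-21,-15,42),grid(-158,-152,-13,13,42),grid(-88,-82,-13,13,42)]
H={n:(n,g(D[n][1],.042),P,N) for n in D}
Pt=grid(-86,-42,-11,11,4); Nt=np.r_[grid(-86,-42,14,19,4),grid(-86,-42,-19,-14,4)]
T={n:(n,np.clip((D[n][0][...,0]-D[n][0][...,2])/30,-.5,1).astype(np.float32),Pt,Nt) for n in D}
bl=[(.56,.63),(.17,.24),(-.2,.3)]
print("lift top",fit([H["top"],T["top"]],bl));print("lift side",fit([H["side"],T["side"]],bl));print("all",fit([H["top"],T["top"],H["side"],T["side"]],bl))
Pd=grid(-29,29,-29,29,12);r=np.hypot(Pd[:,0],Pd[:,1]);Pd=Pd[r<.029]
Nd=grid(-40,40,-40,40,12);r=np.hypot(Nd[:,0],Nd[:,1]);Nd=Nd[(r>.031)&(r<.037)]
G={n:(n,np.clip(D[n][0][...,1]/200,0,1).astype(np.float32),Pd,Nd) for n in D}
for k in(["top"],["side"],["top","side"]): print("disc",k,fit([G[x] for x in k],[(.56,.63),(.17,.24),(-.01,.01)])[0])
for n in("wheel","tumbler","jar","bowl","puck"): 
    s=spotter.find_in(n,"top"); print(n,[np.round(atz("top",[[x["centre"][1]*560,x["centre"][0]*420]],.03)[0,:2],3) for x in s[:1]])
E
```

```text
Traceback (most recent call last):
  File "fit.py", line 14, in fit
    r=differential_evolution(cost,b,popsize=12,maxiter=60,seed=0,tol=1e-5); return np.round(r.x,4),round(r.fun,3),len(items)
  File "fit.py", line 11, in cost
    uv=proj(n,W).astype(np.float32)
       ~~~~^^^^^
  File "h.py", line 17, in proj
    K,d,t,M=cam(n); return cv2.projectPoints(np.array(P,float).reshape(-1,3),cv2.Rodrigues(M.T)[0],-M.T@t,K,d)[0][:,0]
            ~~~^^^
  File "h.py", line 5, in cam
    p=viewer.camera_params(n); o=np.array(p["orientation"],float)
ValueError: time passes only in moves, steps and waits
```

```bash
sed -i 's/^def cam(n)/from functools import lru_cache\n@lru_cache\ndef cam(n)/' h.py
cat > m.py <<'E'
from fit import *
D={}
for n in("top","side"):
    im=cv2.imread(f"pics/{n}0.png").astype(np.float32); C=cloud(n,np.load(f"{n}0.npy")); D[n]=(im,C[...,2].astype(np.float32))
g=lambda z,h:np.exp(-((z-h)/.008)**2).astype(np.float32)
P=np.r_[grid(-49,-12,18,44,40),grid(-49,-12,-44,-18,40)]
N=np.r_[grid(-49,-12,-15,15,40),grid(-49,20,47,53,40),grid(-49,20,-53,-47,40),grid(-56,-51,-45,45,40)]
J={n:(n,g(D[n][1],.04),P,N) for n in D}
bj=[(.58,.68),(-.30,-.21),(-.4,.1)]
for k in(["top"],["side"],["top","side"]): print("jig",k,fit([J[x] for x in k],bj))
P=grid(-150,-90,-12,12,42); N=np.r_[grid(-158,-82,15,21,42),grid(-158,-82,-21,-15,42),grid(-158,-152,-13,13,42),grid(-88,-82,-13,13,42)]
H={n:(n,g(D[n][1],.042),P,N) for n in D}
Pt=grid(-86,-42,-11,11,4); Nt=np.r_[grid(-86,-42,14,19,4),grid(-86,-42,-19,-14,4)]
T={n:(n,np.clip((D[n][0][...,0]-D[n][0][...,2])/30,-.5,1).astype(np.float32),Pt,Nt) for n in D}
bl=[(.56,.63),(.17,.24),(-.2,.3)]
print("lift top",fit([H["top"],T["top"]],bl));print("lift side",fit([H["side"],T["side"]],bl));print("all",fit([H["top"],T["top"],H["side"],T["side"]],bl))
Pd=grid(-29,29,-29,29,12);r=np.hypot(Pd[:,0],Pd[:,1]);Pd=Pd[r<.029]
Nd=grid(-40,40,-40,40,12);r=np.hypot(Nd[:,0],Nd[:,1]);Nd=Nd[(r>.031)&(r<.037)]
G={n:(n,np.clip(D[n][0][...,1]/200,0,1).astype(np.float32),Pd,Nd) for n in D}
for k in(["top"],["side"],["top","side"]): print("disc",k,fit([G[x] for x in k],[(.56,.63),(.17,.24),(-.01,.01)])[0])
E
python3 m.py
```

```text
jig ['top'] (array([ 0.6046, -0.247 , -0.2588]), np.float64(-0.721), 1)
jig ['side'] (array([ 0.6033, -0.2491, -0.2941]), np.float64(-0.616), 1)
jig ['top', 'side'] (array([ 0.6043, -0.2473, -0.2626]), np.float64(-1.332), 2)
lift top (array([0.5991, 0.214 , 0.095 ]), np.float64(-1.506), 2)
lift side (array([0.5965, 0.2141, 0.1148]), np.float64(-1.103), 2)
all (array([0.5982, 0.2139, 0.1002]), np.float64(-2.565), 4)
disc ['top'] [0.6006 0.2104 0.0096]
disc ['side'] [ 0.601   0.2101 -0.001 ]
disc ['top', 'side'] [0.6008 0.2104 0.0041]
```

```bash
cat >> h.py <<'E'
LIFT=np.array([.598,.214,.098]); JIG=np.array([.604,-.247,-.263])
def goto(x,y,z,yaw,p=None,rot=None):
    s=state(); p=s["tool_pos"] if p is None else p; rot=s["tcp_rot"] if rot is None else rot
    d=R.from_euler('xyz',rot).inv().apply(np.array([x,y,z])-p)*1000
    print("t",round(s["time"],2),"shift",np.round(d,1),"roll",round(-np.degrees((yaw-rot[2]+np.pi)%(2*np.pi)-np.pi),2),"F",np.round(s["wrist_force"],1),"tilt",np.round([np.sin(rot[0]),rot[1]],4))
E
python3 -c "
from h import *
goto(.4786,.2023,.12,.098)"
```

```text
t 0.6 shift [400.5 344.  114.6] roll -22.28 F [-0.3 -1.1 -0. ] tilt [-0.  0.]
```

>>> {"name": "jog_arm", "arguments": {
  "steps": [
    [0,40,34,0,-5],
    [0,85,73,0,-10],
    [0,130,112,0,-15],
    [0,175,150,0,-20],
    [0,220,189,0,-22.3],
    [0,265,228,20,-22.3],
    [0,310,266,50,-22.3],
    [0,350,301,80,-22.3],
    [0,385,331,105,-22.3],
    [0,400.5,344,114.6,-22.3]
  ]
}}

```text
time: 1.85
tool_pos: [0.4788, 0.1995, 0.1185]
tcp_rot: [3.14, 0.002, 0.096]
wrist_force: [0.7, 1.0, -0.3]
gripper_width: 0.0878
grip_force: 0.0
```

>>> {"name": "jog_arm", "arguments": {
  "steps": [
    [0,0,0,0,0],
    [0,0,0,0,0]
  ]
}}

```text
time: 2.1
tool_pos: [0.4788, 0.2028, 0.1205]
tcp_rot: [-3.141, -0.001, 0.098]
wrist_force: [0.2, -1.0, 0.3]
gripper_width: 0.0878
grip_force: 0.0
```

```bash
python3 -c "
from h import *
im,_=viewer.read_camera('side'); cv2.imwrite('pics/s1.png',cv2.resize(im[120:240,150:310],(800,600)))
goto(.4786,.2023,.018,.098)"
```

```text
t 2.15 shift [ -0.3   0.9 102.6] roll 0.06 F [-0.4  0.5 -0.2] tilt [-0.0007 -0.001 ]
```

View pics/s1.png

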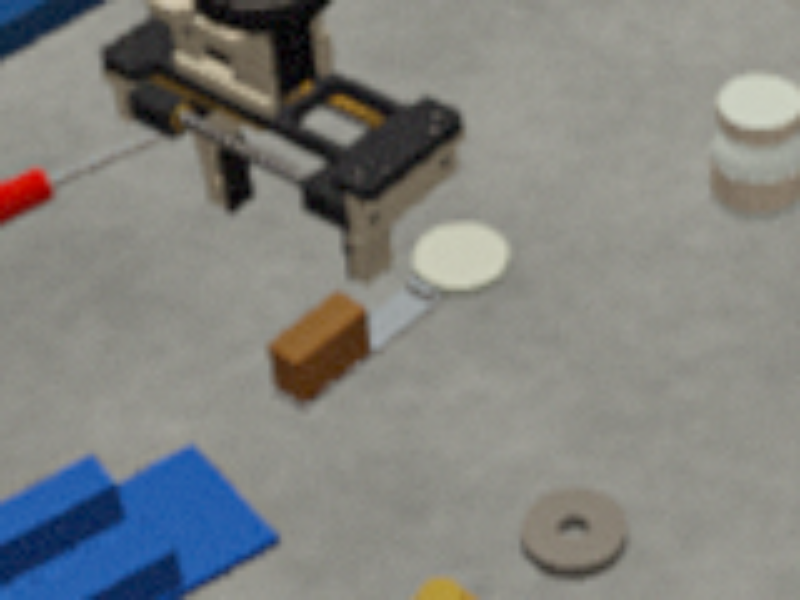

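The gripper stands above the handle (crop (320,345)) with its fingers straddling it, and the disc (460,257) is well clear. I'm descending and gripping.

>>> {"name": "jog_arm", "arguments": {
  "steps": [
    [0,0,0,25,0],
    [0,0,0,55,0],
    [0,0,0,80,0],
    [0,0,0,95,0],
    [0,0,0.5,103,0],
    [0,0,0.5,103,0]
  ],
  "squeeze": 60
}}

```text
time: 2.9
tool_pos: [0.4786, 0.202, 0.017]
tcp_rot: [3.141, 0.0, 0.099]
wrist_force: [-0.7, 0.1, 0.6]
gripper_width: 0.0876
grip_force: 0.0
```

>>> {"name": "jog_arm", "arguments": {
  "steps": [
    [90,0,0,0,0],
    [120,0,0,0,0],
    [140,0,0,0,0],
    [160,0,0,0,0],
    [180,0,0,0,0],
    [200,0,0,0,0],
    [220,0,0,0,0],
    [255,0,0,0,0],
    [255,0,0,0,0]
  ],
  "squeeze": 60
}}

```text
time: 4.03
tool_pos: [0.4786, 0.2018, 0.0169]
tcp_rot: [-3.142, 0.0, 0.099]
wrist_force: [-0.5, 0.1, 0.8]
gripper_width: 0.0258
grip_force: 59.9
```

>>> {"name": "jog_arm", "arguments": {
  "steps": [
    [255,0,0,-1,0],
    [255,0,0,-3,0],
    [255,0,0,-7,0],
    [255,0,0,-13,0],
    [255,0,0,-20,0],
    [255,0,0,-28,0],
    [255,0,0,-36,0],
    [255,0,0,-43,0],
    [255,0,0,-48,0],
    [255,0,0,-50,0]
  ]
}}

```text
time: 5.28
tool_pos: [0.4787, 0.2018, 0.0673]
tcp_rot: [-3.141, -0.0, 0.098]
wrist_force: [-0.4, 1.0, -2.8]
gripper_width: 0.0254
grip_force: 59.9
```

>>> {"name": "jog_arm", "arguments": {
  "steps": [
    [255,0,0,-2,0],
    [255,0,0,-8,0],
    [255,0,0,-16,0],
    [255,0,0,-24,0],
    [255,0,0,-32,0],
    [255,0,0,-40,0],
    [255,0,0,-46,0],
    [255,0,0,-50,0],
    [255,0,0,-50,0]
  ]
}}

```text
time: 6.4
tool_pos: [0.4787, 0.2018, 0.1172]
tcp_rot: [-3.141, -0.0, 0.098]
wrist_force: [-0.2, 0.7, -3.0]
gripper_width: 0.0258
grip_force: 59.9
```

```bash
cat > lf.py <<'E'
from fit import *
def look(tag,view=True):
    s=state(); p=s["tool_pos"]; yaw=s["tcp_rot"][2]; c,sn=np.cos(yaw),np.sin(yaw)
    e=p+np.array([c*.12,sn*.12,0]); zt=p[2]-.016+.012
    Pd=grid(-29,29,-29,29,0);r=np.hypot(Pd[:,0],Pd[:,1]);Pd=Pd[r<.029]
    Nd=grid(-40,40,-40,40,0);r=np.hypot(Nd[:,0],Nd[:,1]);Nd=Nd[(r>.031)&(r<.037)]
    Pd[:,2]=Nd[:,2]=zt
    for n in("top","side"):
        im,d=viewer.read_camera(n); cv2.imwrite(f"pics/{tag}{n}.png",im); np.save(f"{tag}{n}.npy",d)
        C=cloud(n,d)
        x=fit([(n,np.clip(im[...,1]/200,0,1).astype(np.float32),Pd,Nd)],[(e[0]-.03,e[0]+.03),(e[1]-.03,e[1]+.03),(-.01,.01)])[0]
        q=R.from_euler('z',-yaw).apply([x[0]-e[0],x[1]-e[1],0])*1000
        W=C.reshape(-1,3); m=(np.hypot(W[:,0]-x[0],W[:,1]-x[1])<.026)&(abs(W[:,2]-zt)<.02)
        A=np.c_[W[m][:,:2]-x[:2],np.ones(m.sum())]; k=np.linalg.lstsq(A,W[m][:,2],rcond=None)[0]
        print(n,"disc rel lifter origin(assumed)",np.round(q[:2],1),"top z",round(k[2],4),"nominal",round(zt,4),"pitch/roll slope along lifter",np.round([c*k[0]+sn*k[1],-sn*k[0]+c*k[1]],3))
    goto(.488,-.216,.14,-.263)
E
python3 -c "
from lf import *
look('l1')"
```

```text
top disc rel lifter origin(assumed) [ 2.6 -2.3] top z 0.1134 nominal 0.1132 pitch/roll slope along lifter [-0.005  0.006]
side disc rel lifter origin(assumed) [29.  -9.5] top z 0.1093 nominal 0.1132 pitch/roll slope along lifter [-0.095  0.046]
t 6.5 shift [-31.6 416.6 -23.2] roll 20.7 F [-0.1 -0.1 -2.2] tilt [0.0002 0.0003]
```

>>> {"name": "jog_arm", "arguments": {
  "steps": [
    [255,-1,4,0,0],
    [255,-3,13,0,0],
    [255,-7,29,0,0],
    [255,-12,51,0,0],
    [255,-18,77,0,0],
    [255,-24,103,0,0],
    [255,-30,129,0,0],
    [255,-36,155,0,0],
    [255,-42,181,0,0],
    [255,-48,207,0,0]
  ]
}}

```text
time: 7.75
tool_pos: [0.4503, -0.011, 0.1171]
tcp_rot: [-3.142, -0.0, 0.098]
wrist_force: [0.6, 0.2, -2.8]
gripper_width: 0.0258
grip_force: 59.9
```

>>> {"name": "jog_arm", "arguments": {
  "steps": [
    [255,-6,26,0,1],
    [255,-12,52,0,3],
    [255,-18,78,0,6],
    [255,-24,104,0,9],
    [255,-30,127,0,12],
    [255,-35,147,0,15],
    [255,-39,164,0,17.5],
    [255,-42,177,0,19.5],
    [255,-44,184,0,20.5],
    [255,-44.5,186.5,0,20.7]
  ]
}}

```text
time: 9.0
tool_pos: [0.425, -0.1994, 0.117]
tcp_rot: [-3.142, 0.0, -0.263]
wrist_force: [-1.2, 0.1, -2.5]
gripper_width: 0.0258
grip_force: 59.9
```

>>> {"name": "jog_arm", "arguments": {
  "steps": [
    [255,0,0,3,0],
    [255,0,0,9,0],
    [255,0,0,16,0],
    [255,0,0,23,0],
    [255,0,0,30,0],
    [255,0,0,36,0],
    [255,0,0,41,0],
    [255,0,0,45,0],
    [255,0,0,47,0],
    [255,0,0,47,0]
  ]
}}

```text
time: 10.25
tool_pos: [0.4252, -0.199, 0.0699]
tcp_rot: [3.142, 0.0, -0.263]
wrist_force: [-0.6, -0.6, -2.5]
gripper_width: 0.026
grip_force: 59.9
```

```bash
cat > lk.py <<'E'
from lf import *
look('l2'); s=state(); print(s["tool_pos"],s["tcp_rot"])
im=cv2.imread("pics/l2top.png"); cv2.imwrite("pics/l2c.png",cv2.resize(im[120:240,320:440],(600,600),interpolation=cv2.INTER_CUBIC))
Z=cloud("top",np.load("l2top.npy"))[...,2].astype(np.float32)
E
python3 lk.py
```

```text
top disc rel lifter origin(assumed) [ 3.1 -4.3] top z 0.0662 nominal 0.0659 pitch/roll slope along lifter [-0.002  0.01 ]
side disc rel lifter origin(assumed) [ 2.3 -4.1] top z 0.0658 nominal 0.0659 pitch/roll slope along lifter [0.016 0.008]
t 10.35 shift [ 64.9   0.2 -69.8] roll 0.01 F [ 0.3  0.4 -3.3] tilt [-0.     -0.0003]
[ 0.42540437 -0.19897859  0.07013218] [-3.14155769e+00 -3.38373588e-04 -2.62853746e-01]
```

View pics/l2c.png

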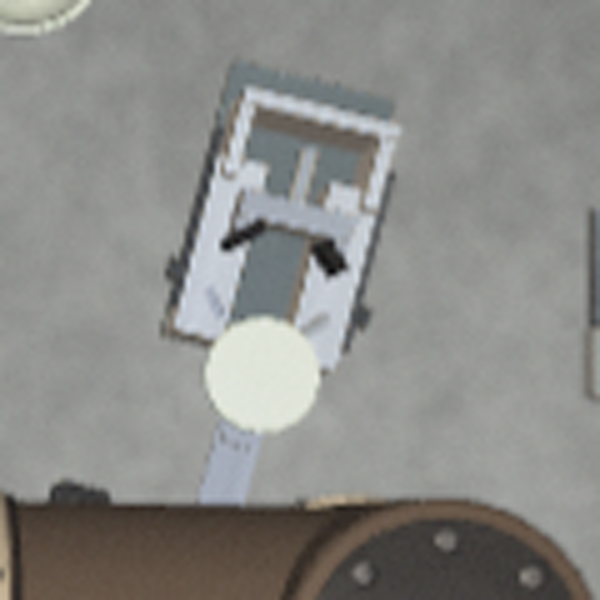

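The disc at crop (262,373) sits level on the tongue, about 4 mm right of its axis. The pads are at (243,235) and (328,257), and the lips at (215,300) and (315,322). I'll shift left 2.5 mm, lower to the push height and advance.

>>> {"name": "jog_arm", "arguments": {
  "steps": [
    [255,0,-1,2,0],
    [255,1,-2,4,0],
    [255,3,-2.5,6,0],
    [255,7,-2.5,6,0],
    [255,12,-2.5,6,0],
    [255,17,-2.5,6,0],
    [255,22,-2.5,6,0],
    [255,26,-2.5,6,0],
    [255,29,-2.5,6,0],
    [255,30,-2.5,6,0]
  ]
}}

```text
time: 11.6
tool_pos: [0.455, -0.2044, 0.0639]
tcp_rot: [3.142, 0.0, -0.263]
wrist_force: [-0.1, -0.0, -2.7]
gripper_width: 0.0258
grip_force: 59.9
```

>>> {"name": "jog_arm", "arguments": {
  "steps": [
    [255,0.7,0,0,0],
    [255,1.4,0,0,0],
    [255,2.1,0,0,0],
    [255,2.8,0,0,0],
    [255,3.5,0,0,0],
    [255,4,0,0,0]
  ]
}}

```text
time: 12.35
tool_pos: [0.4588, -0.2054, 0.064]
tcp_rot: [-3.142, -0.0, -0.263]
wrist_force: [-0.3, -0.7, -1.8]
gripper_width: 0.026
grip_force: 59.9
```

>>> {"name": "jog_arm", "arguments": {
  "steps": [
    [255,0.7,0,0,0],
    [255,1.4,0,0,0],
    [255,2.1,0,0,0],
    [255,2.8,0,0,0],
    [255,3.5,0,0,0],
    [255,4,0,0,0]
  ]
}}

```text
time: 13.1
tool_pos: [0.4627, -0.2064, 0.064]
tcp_rot: [-3.142, 0.0, -0.263]
wrist_force: [0.0, 0.3, -2.0]
gripper_width: 0.0254
grip_force: 59.9
```

```bash
python3 -c "
from lf import *
look('l3'); s=state(); print(s['tool_pos'],s['wrist_force'])"
```

```text
top disc rel lifter origin(assumed) [ 7.  -1.4] top z 0.0597 nominal 0.06 pitch/roll slope along lifter [-0.039 -0.042]
side disc rel lifter origin(assumed) [ 5.1 -3.9] top z 0.0592 nominal 0.06 pitch/roll slope along lifter [0.001 0.082]
t 13.2 shift [ 27.    2.7 -76. ] roll 0.01 F [-0.   0.2 -3.2] tilt [-0. -0.]
[ 0.46265942 -0.20639594  0.06395359] [-0.00945031  0.17224524 -3.15625894]
```

>>> {"name": "jog_arm", "arguments": {
  "steps": [
    [255,0.7,0,0,0],
    [255,1.4,0,0,0],
    [255,2.1,0,0,0],
    [255,2.8,0,0,0],
    [255,3.5,0,0,0],
    [255,4,0,0,0]
  ]
}}

```text
time: 13.95
tool_pos: [0.4665, -0.2075, 0.064]
tcp_rot: [3.142, -0.0, -0.263]
wrist_force: [0.6, 0.0, -3.3]
gripper_width: 0.0257
grip_force: 59.9
```

>>> {"name": "jog_arm", "arguments": {
  "steps": [
    [255,0.7,0,0,0],
    [255,1.4,0,0,0],
    [255,2.1,0,0,0],
    [255,2.8,0,0,0],
    [255,3.5,0,0,0],
    [255,4,0,0,0]
  ]
}}

```text
time: 14.7
tool_pos: [0.4703, -0.2085, 0.064]
tcp_rot: [3.142, 0.0, -0.263]
wrist_force: [0.1, 0.2, -2.4]
gripper_width: 0.0257
grip_force: 59.9
```

>>> {"name": "jog_arm", "arguments": {
  "steps": [
    [255,0.7,0,0,0],
    [255,1.4,0,0,0],
    [255,2.1,0,0,0],
    [255,2.8,0,0,0],
    [255,3.5,0,0,0],
    [255,4,0,0,0]
  ]
}}

```text
time: 15.45
tool_pos: [0.4733, -0.2094, 0.0637]
tcp_rot: [3.141, 0.002, -0.263]
wrist_force: [-3.8, 1.7, -1.4]
gripper_width: 0.0255
grip_force: 59.9
```

>>> {"name": "jog_arm", "arguments": {
  "steps": [
    [255,0.7,0,0,0],
    [255,1.4,0,0,0],
    [255,2.1,0,0,0],
    [255,2.8,0,0,0],
    [255,3.5,0,0,0],
    [255,4,0,0,0]
  ]
}}

```text
time: 16.2
tool_pos: [0.4767, -0.2103, 0.0634]
tcp_rot: [3.141, 0.003, -0.263]
wrist_force: [-5.2, 2.0, -2.2]
gripper_width: 0.0257
grip_force: 59.9
```

```bash
cat > see.py <<'E'
from h import *
import sys
t=sys.argv[1]; o=[]
for n,(r,c) in(("top",(110,340)),("side",(205,330))):
    im,_=viewer.read_camera(n); cv2.imwrite(f"pics/{t}{n}.png",im); o.append(cv2.resize(im[r:r+80,c:c+80],(400,400),interpolation=cv2.INTER_CUBIC))
cv2.imwrite(f"pics/{t}.png",np.hstack(o)); s=state()
d=s["tool_pos"][:2]-JIG[:2]; c,q=np.cos(JIG[2]),np.sin(JIG[2]); f=s["wrist_force"]
print(s["time"],"lifter in jig",np.round([(c*d[0]+q*d[1])*1e3+120,(-q*d[0]+c*d[1])*1e3],1),"Fpush",round(-(c*f[0]+q*f[1]),1),np.round(f,1),s["tcp_rot"])
E
python3 see.py p1
```

```text
16.3 lifter in jig [-12.3   2.3] Fpush 5.3 [-4.9  2.1 -3. ] [ 3.14143792e+00  2.31180451e-03 -2.63180462e-01]
```

View pics/p1.png

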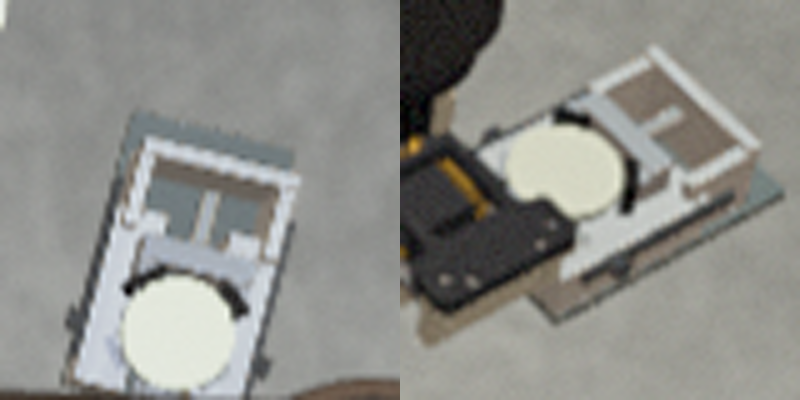

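The top crop shows the disc (180,330) seated against both black pads, with the jaw moving at 5 N drag. I'll keep going in small calls.

>>> {"name": "jog_arm", "arguments": {
  "steps": [
    [255,0.7,0,0,0],
    [255,1.4,0,0,0],
    [255,2,0,0,0],
    [255,2,0,0,0]
  ]
}}

```text
time: 16.8
tool_pos: [0.479, -0.2109, 0.0635]
tcp_rot: [3.141, 0.002, -0.263]
wrist_force: [-4.0, 2.0, -2.6]
gripper_width: 0.0258
grip_force: 59.9
```

>>> {"name": "jog_arm", "arguments": {
  "steps": [
    [255,0.5,0,0,0],
    [255,1,0,0,0],
    [255,1,0,0,0]
  ]
}}

```text
time: 17.18
tool_pos: [0.4801, -0.2112, 0.0636]
tcp_rot: [3.141, 0.002, -0.263]
wrist_force: [-4.5, 2.0, -1.8]
gripper_width: 0.0258
grip_force: 59.9
```

>>> {"name": "jog_arm", "arguments": {
  "steps": [
    [255,0.5,0,0,0],
    [255,1,0,0,0],
    [255,1,0,0,0]
  ]
}}

```text
time: 17.55
tool_pos: [0.4812, -0.2115, 0.0637]
tcp_rot: [3.142, 0.001, -0.263]
wrist_force: [-5.2, 2.2, -1.6]
gripper_width: 0.0255
grip_force: 59.9
```

>>> {"name": "jog_arm", "arguments": {
  "steps": [
    [255,0.4,0,0,0],
    [255,0.8,0,0,0],
    [255,0.8,0,0,0]
  ]
}}

```text
time: 17.92
tool_pos: [0.4821, -0.2117, 0.0637]
tcp_rot: [3.142, 0.001, -0.263]
wrist_force: [-4.5, 1.6, -3.2]
gripper_width: 0.0256
grip_force: 59.9
```

>>> {"name": "jog_arm", "arguments": {
  "steps": [
    [255,0.4,0,0,0],
    [255,0.7,0,0,0],
    [255,0.7,0,0,0]
  ]
}}

```text
time: 18.3
tool_pos: [0.4829, -0.2119, 0.0638]
tcp_rot: [3.141, 0.001, -0.263]
wrist_force: [-4.8, 1.7, -3.3]
gripper_width: 0.0252
grip_force: 59.9
```

>>> {"name": "jog_arm", "arguments": {
  "steps": [
    [255,0.4,0,0,0],
    [255,0.7,0,0,0],
    [255,0.7,0,0,0]
  ]
}}

```text
time: 18.68
tool_pos: [0.4836, -0.2121, 0.0638]
tcp_rot: [3.141, 0.001, -0.263]
wrist_force: [-4.3, 1.4, -3.1]
gripper_width: 0.0257
grip_force: 59.9
```

>>> {"name": "jog_arm", "arguments": {
  "steps": [
    [255,0.4,0,0,0],
    [255,0.7,0,0,0],
    [255,0.7,0,0,0]
  ]
}}

```text
time: 19.05
tool_pos: [0.4844, -0.2123, 0.0638]
tcp_rot: [3.142, 0.001, -0.263]
wrist_force: [-4.2, 2.6, -2.4]
gripper_width: 0.0258
grip_force: 59.9
```

>>> {"name": "jog_arm", "arguments": {
  "steps": [
    [255,0.4,0,0,0],
    [255,0.7,0,0,0],
    [255,0.7,0,0,0]
  ]
}}

```text
time: 19.42
tool_pos: [0.4851, -0.2125, 0.0639]
tcp_rot: [3.142, 0.0, -0.263]
wrist_force: [-4.0, 2.0, -1.7]
gripper_width: 0.0256
grip_force: 59.9
```

>>> {"name": "jog_arm", "arguments": {
  "steps": [
    [255,0.4,0,0,0],
    [255,0.7,0,0,0],
    [255,0.7,0,0,0]
  ]
}}

```text
time: 19.8
tool_pos: [0.4856, -0.2127, 0.0638]
tcp_rot: [3.142, 0.001, -0.263]
wrist_force: [-4.5, 2.6, -2.4]
gripper_width: 0.0259
grip_force: 59.9
```

>>> {"name": "jog_arm", "arguments": {
  "steps": [
    [255,0.4,0,0,0],
    [255,0.7,0,0,0],
    [255,0.7,0,0,0]
  ]
}}

```text
time: 20.18
tool_pos: [0.4857, -0.2127, 0.0636]
tcp_rot: [3.141, 0.002, -0.263]
wrist_force: [-6.4, 1.7, -2.3]
gripper_width: 0.0256
grip_force: 59.9
```

>>> {"name": "jog_arm", "arguments": {
  "steps": [
    [255,0.3,0,0,0],
    [255,0.3,0,0,0]
  ]
}}

```text
time: 20.42
tool_pos: [0.4857, -0.2128, 0.0635]
tcp_rot: [3.141, 0.002, -0.263]
wrist_force: [-6.7, 3.2, -2.0]
gripper_width: 0.0261
grip_force: 59.9
```

```bash
python3 see.py p2
```

```text
20.525 lifter in jig [-3.1  2.3] Fpush 6.9 [-6.2  3.5 -2.2] [ 3.14143765e+00  2.38647021e-03 -2.63221973e-01]
```

>>> {"name": "jog_arm", "arguments": {
  "steps": [
    [255,0.4,0,0,0],
    [255,0.7,0,0,0],
    [255,0.7,0,0,0]
  ]
}}

```text
time: 20.9
tool_pos: [0.4858, -0.2128, 0.0633]
tcp_rot: [3.141, 0.004, -0.263]
wrist_force: [-7.7, 4.1, -2.4]
gripper_width: 0.0258
grip_force: 59.9
```

```bash
python3 see.py p3
```

```text
21.0 lifter in jig [-3.   2.3] Fpush 8.9 [-8.2  4.  -3.5] [ 3.14142828  0.00348996 -0.26333323]
```

>>> {"name": "jog_arm", "arguments": {
  "steps": [
    [255,0.3,0,0,0],
    [255,0.6,0,0,0],
    [255,0.6,0,0,0]
  ]
}}

```text
time: 21.38
tool_pos: [0.4859, -0.2129, 0.0631]
tcp_rot: [3.141, 0.004, -0.263]
wrist_force: [-9.1, 4.2, -2.1]
gripper_width: 0.0255
grip_force: 59.9
```

```bash
python3 see.py p4
```

```text
21.475 lifter in jig [-3.   2.2] Fpush 9.3 [-8.5  4.4 -2.9] [ 3.14135002  0.00447259 -0.26351166]
```

View pics/p4.png

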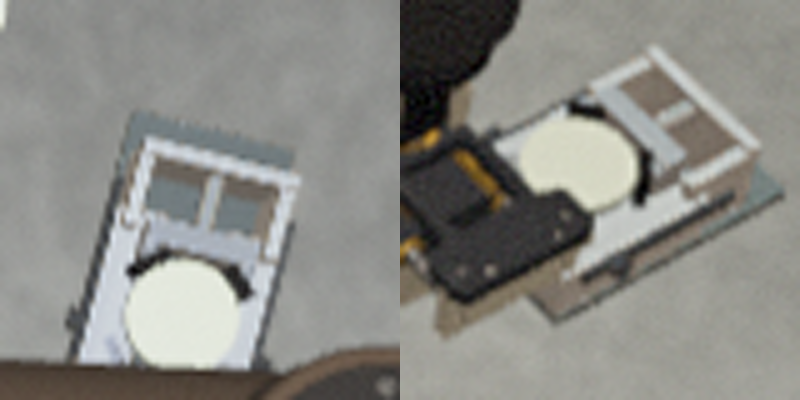

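Jaw is flush at its stop: the gap behind it has closed and the force is 9.5 N. Now I'll back off 2 mm and check the lateral offset.

>>> {"name": "jog_arm", "arguments": {
  "steps": [
    [255,-0.8,0,0,0],
    [255,-1.6,0,0,0],
    [255,-2.4,0,0,0],
    [255,-3.2,0,0,0],
    [255,-4,0,0,0],
    [255,-4.6,0,0,0],
    [255,-4.6,0,0,0],
    [255,-4.6,0,0,0]
  ]
}}

```text
time: 22.48
tool_pos: [0.4844, -0.2122, 0.0642]
tcp_rot: [-3.142, -0.001, -0.263]
wrist_force: [-0.7, 0.1, -3.0]
gripper_width: 0.0258
grip_force: 59.9
```

```bash
cat > dl.py <<'E'
from fit import *
def disc(t,z,x0,y0):
    for n in("top","side"):
        im=cv2.imread(f"pics/{t}{n}.png").astype(np.float32)
        F=np.clip((im[...,2]+im[...,1]-2*im[...,0]+25)/50,0,1)*np.clip((im[...,1]-120)/60,0,1)
        P=grid(-29,29,-29,29,z*1e3,1);r=np.hypot(P[:,0],P[:,1]);Pd=P[r<.029]
        N=grid(-40,40,-40,40,z*1e3,1);r=np.hypot(N[:,0],N[:,1]);Nd=N[(r>.031)&(r<.036)]
        x=fit([(n,F.astype(np.float32),Pd,Nd)],[(x0-.015,x0+.015),(y0-.015,y0+.015),(-.01,.01)])
        q=R.from_euler('z',-JIG[2]).apply([x[0][0]-JIG[0],x[0][1]-JIG[1],0])*1e3
        print(n,"disc in jig",np.round(q[:2],1),x[1])
E
python3 see.py p5; python3 -c "
from dl import *
disc('p4',.058,.600,-.246); disc('p5',.058,.598,-.246)"
```

```text
22.575 lifter in jig [-4.8  2.5] Fpush -0.0 [ 0.1  0.3 -3.2] [-3.14152493e+00 -5.17866731e-04 -2.62797254e-01]
top disc in jig [-3.  -0.5] -0.738
side disc in jig [-2.4  1.2] -0.735
top disc in jig [-4.5 -0.3] -0.753
side disc in jig [-3.2  1.7] -0.746
```

>>> {"name": "jog_arm", "arguments": {
  "steps": [
    [255,-0.1,0.5,0,0],
    [255,-0.2,1,0,0],
    [255,-0.2,1,1,0],
    [255,-0.2,1,2,0],
    [255,-0.2,1,3,0],
    [255,-0.2,1,4,0],
    [255,-0.2,1,5,0],
    [255,-0.2,1,6,0],
    [255,-0.2,1,6,0]
  ]
}}

```text
time: 23.7
tool_pos: [0.4833, -0.213, 0.0579]
tcp_rot: [3.142, 0.0, -0.263]
wrist_force: [-0.1, 0.0, -3.1]
gripper_width: 0.0257
grip_force: 59.9
```

>>> {"name": "jog_arm", "arguments": {
  "steps": [
    [255,0,0,0.5,0],
    [255,0,0,1,0],
    [255,0,0,1.5,0],
    [255,0,0,2,0],
    [255,0,0,2,0]
  ]
}}

```text
time: 24.32
tool_pos: [0.4834, -0.213, 0.0559]
tcp_rot: [3.142, 0.0, -0.263]
wrist_force: [-0.3, -1.0, -2.4]
gripper_width: 0.0256
grip_force: 59.9
```

>>> {"name": "jog_arm", "arguments": {
  "steps": [
    [255,0,0,0.5,0],
    [255,0,0,1,0],
    [255,0,0,1.5,0],
    [255,0,0,1.5,0]
  ]
}}

```text
time: 24.82
tool_pos: [0.4833, -0.213, 0.0544]
tcp_rot: [3.142, 0.0, -0.263]
wrist_force: [0.3, -0.0, -2.7]
gripper_width: 0.0257
grip_force: 59.9
```

>>> {"name": "jog_arm", "arguments": {
  "steps": [
    [255,0,0,0.5,0],
    [255,0,0,1,0],
    [255,0,0,1,0]
  ]
}}

```text
time: 25.2
tool_pos: [0.4834, -0.213, 0.0534]
tcp_rot: [3.142, 0.0, -0.263]
wrist_force: [-0.0, 0.2, -3.9]
gripper_width: 0.0256
grip_force: 59.9
```

```bash
python3 see.py p6; python3 -c "
from dl import *
disc('p6',.050,.598,-.246)"
```

```text
25.3 lifter in jig [-5.3  1.5] Fpush 0.4 [-0.3  0.5 -3.4] [ 3.14159043e+00 -4.39581129e-05 -2.62785854e-01]
top disc in jig [-5.8 -1.1] -0.752
side disc in jig [-5.8 -1.7] -0.703
```

View pics/p6.png

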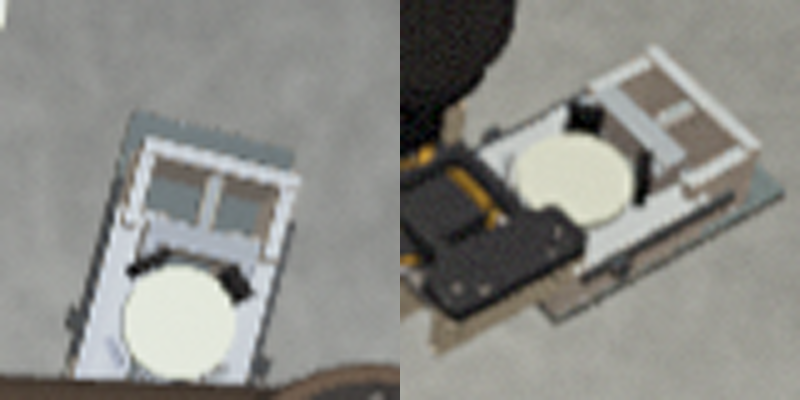

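The disc (crop (180,322)) has a small gap to the pads and lies inside the lips (115,347). I'll lower further so the rails take it.

>>> {"name": "jog_arm", "arguments": {
  "steps": [
    [255,0,0,0.4,0],
    [255,0,0,0.8,0],
    [255,0,0,1.3,0],
    [255,0,0,2,0],
    [255,0,0,2,0]
  ]
}}

```text
time: 25.92
tool_pos: [0.4834, -0.213, 0.0514]
tcp_rot: [-3.142, -0.0, -0.263]
wrist_force: [0.2, 0.1, -1.8]
gripper_width: 0.0256
grip_force: 59.9
```

>>> {"name": "jog_arm", "arguments": {
  "steps": [
    [255,0,0,1,0],
    [255,0,0,2,0],
    [255,0,0,3,0],
    [255,0,0,4,0],
    [255,0,0,5,0],
    [255,0,0,6,0],
    [255,0,0,7,0],
    [255,0,0,8,0],
    [255,0,0,8,0]
  ]
}}

```text
time: 27.05
tool_pos: [0.4833, -0.213, 0.0434]
tcp_rot: [3.142, 0.0, -0.263]
wrist_force: [-0.4, -0.2, -2.1]
gripper_width: 0.0257
grip_force: 59.9
```

```bash
cat > chk.py <<'E'
from dl import *
import sys
def flat(n="top"):
    im,d=viewer.read_camera(n); W=cloud(n,d).reshape(-1,3)
    m=(np.hypot(W[:,0]-.598,W[:,1]+.2465)<.025)&(W[:,2]>.043)&(W[:,2]<.054)
    A=np.c_[W[m][:,:2]-[.598,-.2465],np.ones(m.sum())]; k=np.linalg.lstsq(A,W[m][:,2],rcond=None)[0]; print(n,"disc top z",round(k[2],4),"slope",np.round(k[:2],3))
flat(); flat("side"); disc(sys.argv[1],.048,.598,-.246)
E
python3 see.py p7; python3 chk.py p7
```

```text
27.15 lifter in jig [-5.3  1.4] Fpush 0.6 [-0.7 -0.2 -2.3] [ 3.14157870e+00 -2.57607117e-05 -2.62863799e-01]
top disc top z 0.0493 slope [-0.014 -0.007]
side disc top z 0.0486 slope [0.002 0.005]
top disc in jig [-5.4 -1.4] -0.745
side disc in jig [-4.9 -1.1] -0.693
```

>>> {"name": "jog_arm", "arguments": {
  "steps": [
    [255,-1,0,0,0],
    [255,-3,0,0,0],
    [255,-6,0,0,0],
    [255,-10,0,0,0],
    [255,-15,0,0,0],
    [255,-21,0,0,0],
    [255,-28,0,0,0],
    [255,-36,0,0,0],
    [255,-44,0,0,0],
    [255,-52,0,0,0]
  ]
}}

```text
time: 28.5
tool_pos: [0.4326, -0.1994, 0.0435]
tcp_rot: [-3.142, -0.0, -0.263]
wrist_force: [-0.3, -0.6, -1.7]
gripper_width: 0.0258
grip_force: 59.9
```

>>> {"name": "jog_arm", "arguments": {
  "steps": [
    [255,-8,0,0,0],
    [255,-16,0,0,0],
    [255,-24,0,0,0],
    [255,-32,0,0,0],
    [255,-40,0,0,0],
    [255,-47,0,0,0],
    [255,-53,0,0,0],
    [255,-57,0,0,0],
    [255,-58,0,0,0],
    [255,-58,0,0,0]
  ]
}}

```text
time: 29.75
tool_pos: [0.3774, -0.1845, 0.0435]
tcp_rot: [-3.142, -0.0, -0.263]
wrist_force: [0.0, -1.2, -1.8]
gripper_width: 0.0255
grip_force: 59.9
```

```bash
python3 see.py p8; python3 chk.py p8
```

```text
29.85 lifter in jig [-115.1    1.5] Fpush -0.4 [ 0.6  0.6 -2.7] [ 3.14157795e+00 -1.28862005e-04 -2.62785985e-01]
top disc top z 0.0491 slope [-0.001 -0.004]
side disc top z 0.0488 slope [ 0.004 -0.01 ]
top disc in jig [-5.3 -1.2] -0.778
side disc in jig [-4.9 -1. ] -0.696
```

View pics/p8side.png

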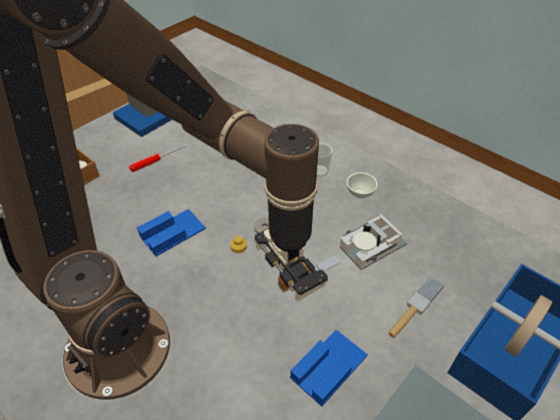

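The lifter is out, with its tongue at (330,262) clear of the holder. The disc is flat in its seat (365,241) and the bystanders are undisturbed. Now I'll lay the lifter down.

>>> {"name": "jog_arm", "arguments": {
  "steps": [
    [255,0,0,3,0],
    [255,0,0,8,0],
    [255,0,0,13,0],
    [255,0,0,18,0],
    [255,0,0,22,0],
    [255,0,0,24.5,0],
    [255,0,0,25.8,0],
    [255,0,0,26.3,0],
    [255,0,0,26.3,0]
  ]
}}

```text
time: 31.08
tool_pos: [0.3773, -0.1844, 0.0172]
tcp_rot: [-3.142, -0.0, -0.263]
wrist_force: [-0.1, -0.4, -1.9]
gripper_width: 0.0259
grip_force: 59.9
```

>>> {"name": "jog_arm", "arguments": {
  "steps": [
    [165,0,0,0,0],
    [150,0,0,0,0],
    [120,0,0,0,0],
    [100,0,0,0,0],
    [60,0,0,0,0],
    [30,0,0,0,0],
    [0,0,0,0,0],
    [0,0,0,0,0]
  ]
}}

```text
time: 32.08
tool_pos: [0.3772, -0.1844, 0.0172]
tcp_rot: [3.142, 0.0, -0.263]
wrist_force: [0.1, -0.6, -0.2]
gripper_width: 0.0857
grip_force: 0.0
```

>>> {"name": "jog_arm", "arguments": {
  "steps": [
    [0,0,0,-5,0],
    [0,0,0,-15,0],
    [0,0,0,-30,0],
    [0,0,0,-50,0],
    [0,0,0,-75,0],
    [0,0,0,-100,0],
    [0,0,0,-120,0],
    [0,0,0,-120,0],
    [0,0,0,-120,0]
  ]
}}

```text
time: 33.2
tool_pos: [0.3768, -0.1844, 0.1371]
tcp_rot: [-3.141, -0.0, -0.263]
wrist_force: [-0.7, 0.4, -1.2]
gripper_width: 0.0874
grip_force: 0.0
```

```bash
python3 see.py p9; python3 chk.py p9
```

```text
33.3 lifter in jig [-115.9    1.3] Fpush 0.1 [-0.   0.1  0.1] [ 3.14141306e+00  1.25439921e-03 -2.62996243e-01]
top disc top z 0.049 slope [0.002 0.005]
side disc top z 0.0486 slope [ 0.001 -0.018]
top disc in jig [-5.3 -1.2] -0.774
side disc in jig [-4.9 -1. ] -0.694
```

View pics/p9side.png

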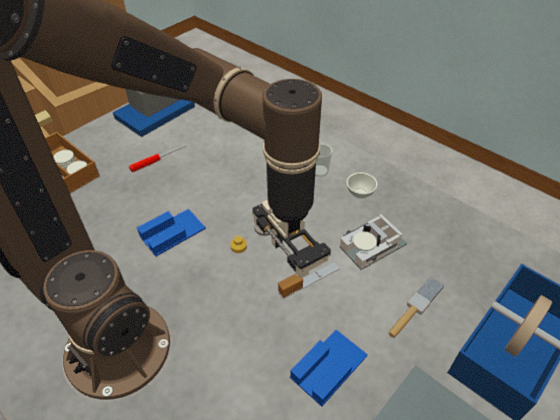

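The lifter lies flat on the bench (290,285 to 340,268), and the disc is flat in its seat at (365,241). I'm handing in.

```bash
python3 -c "
from rig import ticket
print(ticket.finish_job())"
```

```text
the job is handed in; nothing more can be done
None
```

I handed the job in at about 33 s: the disc lies flat in its seat with the jaw pushed home at about 9.5 N, and the lifter lies flat on the bench about 115 mm from the holder; the hand-in returned no verdict.

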